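# Close the filter housing: seat the inlet disc, screw on the locking ring

## Task

Close the filter housing. Set the steel inlet disc, nipple up, into the housing's mouth so that it lies flat and fully down on the rubber gasket; then set the blue locking ring over the nipple onto the neck and screw it clockwise until it is snug and clamps the disc firmly, stopping when you feel it tighten - too much force spoils the gasket. Leave the things standing round about where they are.

Things in the scene. Friction and masses are not known exactly. Their poses are not given: they have to be found in the camera images.
- housing: Filter housing bolted to the bench; origin under its foot on the bench, z up. Grey round foot 96 mm across, 12 mm high; clear bowl 60 mm across up to 56 mm high, white cartridge inside; then the white neck 42 mm across up to the rim at 78 mm, threaded outside. All parts hard plastic or steel, friction about 0.6.
- mouth (a point): Centre of the housing's mouth in the plane of its rim, 78 mm above the bench, z up. The mouth is a round recess 34 mm across; on its floor lies a black rubber gasket, its top 5 to 7.8 mm below the rim by the thickness fitted (unknown). It springs, 1 mm under 25 N; 8 to 25 N makes a good seal, over 32 N spoils it.
- thread_start (a point): Point in the rim's plane, 22 mm from the mouth's centre, where one of three thread ridges begins just below the rim (others 120 and 240 degrees round; a blue dot on the bowl's shoulder is under each). Right-hand thread: clockwise seen from above screws down, lead 21 mm a turn; ridges reach 48 mm across.
- disc: Steel inlet disc, origin at the centre of its underside, z along its nipple. 32.4 mm across (0.8 mm play all round in the mouth), 9.5 mm thick, 1.5 mm chamfer on the lower edge; upright hose nipple 10 mm across (12 at its foot) and 22 mm high in the middle. 80 g. Starts on the bench, nipple up. Seated, its upper face is 1.7 to 4.5 mm above the rim.
- disc_center (a point): Centre of the steel inlet disc, 15.8 mm above its underside, on the axis of its nipple (6.3 mm above the disc's flat upper face, 15.7 mm below the nipple's top). The nipple is a good place to grasp.
- ring: Blue locking ring, origin at the centre of its underside, z up. Twelve-sided, 58 mm across flats (flats face its x axis and every 30 degrees), 17.3 mm high, 23 mm hole in the top; the face that clamps the disc is 12.8 mm above the underside. Three thread lugs inside at its lower edge, at its x axis and 120 and 240 degrees (white marks above), 1 mm play round the neck. 120 g.
- ring_center (a point): Centre of the locking ring, 8 mm above its underside. With its lugs 8 to 20 degrees anticlockwise of the thread starts it drops in; turned clockwise under a light push it rests loose on the disc, bites after 35 to 90 degrees (by gasket), then draws down 0.06 mm a degree; about 10 degrees past the bite is snug. Once still, the thread holds and little torque is felt.
- petri_dish_a: Petri dish, 59 mm across, 15 mm high; leave it alone.
- petri_dish_b: Petri dish, 59 mm across, 15 mm high; leave it alone.
- essence_vial_0: Small brown vial with a black cap, 27 mm across, 59 mm high; leave it alone.
- essence_vial_1: Small brown vial with a black cap, 27 mm across, 59 mm high; leave it alone.
- beaker_sample: Small beaker, 60 mm across, 70 mm high; leave it alone.
Not all that is in view belongs to the job. Of the things that look like the disc, take the one that is nearest to the robot's base at the start.

How it is judged:
On the way, in this order (a step that is already met when the one before it is completed fails the run):
1. the disc lies flat on the gasket in the mouth, let go, before the ring is set on (horizontal distance between disc and mouth below 0.0025 m and z of disc in the frame of mouth between -0.0105 and -0.0042 m and angle between the z axis of disc and the z axis of housing, either way round below 0.06 rad and angle between disc's own z axis and vertical below 0.06 rad and horizontal distance between ring and mouth above 0.05 m and contact force between the fingers and disc below 0.3 N), for 0.2 s.
2. the ring stands level round the neck, its lugs in the thread (horizontal distance between ring and mouth below 0.003 m and angle between ring's own z axis and vertical below 0.08 rad and z of ring in the frame of mouth below -0.005 m), for 0.1 s.
At the end, for the whole second after the job is handed in: Disc within 2.5 mm of the mouth's centre, flat to 0.06 rad, underside 4.2 to 10.5 mm below the rim; ring within 3 mm of the centre, level to 0.08 rad, underside over 7.5 mm below the rim, clamping the disc with over 5 N; let go, at rest (horizontal distance between disc and mouth below 0.0025 m and z of disc in the frame of mouth between -0.0105 and -0.0042 m and angle between the z axis of disc and the z axis of housing, either way round below 0.06 rad and angle between disc's own z axis and vertical below 0.06 rad and horizontal distance between ring and mouth below 0.003 m and angle between ring's own z axis and vertical below 0.08 rad and z of ring in the frame of mouth below -0.0075 m and contact force between ring and disc above 5 N and contact force between the fingers and anything else below 0.2 N and linear speed of ring below 0.01 m/s); the robot touches nothing.
It fails at once if the gasket is pressed with more than 32 N (contact force between disc and housing above 32 N).
It fails at once if a petri dish is moved more than 20 mm (distance of any of petri_dish_a, petri_dish_b from where it was at the start of the episode above 0.02 m).
It fails at once if a vial is moved more than 20 mm (distance of any of essence_vial_0, essence_vial_1 from where it was at the start of the episode above 0.02 m).
It fails at once if a beaker is moved more than 20 mm (distance of beaker_sample from where it was at the start of the episode above 0.02 m).
It also fails if it takes over 64 s, if anything falls off the work surface, if the arm or the gripper's body presses on something with over 40 N, if the wrist force passes 120 N, or if a joint passes its speed limit or range.

## Robot

A 6-joint arm with a two-finger parallel gripper is mounted at the origin on a cart in front of the work surface, level with it; the furniture and walls round the work are solid. World frame = base frame: x ahead of the robot, y to its left, z up, the work surface at z = 0. Lengths are in m, angles in rad, forces in N, time in s.
With the tool pointing down it reaches from about 0.375 to 0.9 m from the base axis. Payload 3.1 kg.
Tool frame: the origin (TCP) lies at the very end of the fingers, on their centre line; the grasp point (between the pads) lies 19 mm behind it; z points along the fingers, y is the line along which they close (so a half turn about z gives the same grasp; the last joint's range is limited). The gripper opens to 87 mm and grips with 3 to 60 N. Pads are 19 mm wide; open, the fingers measure 117 mm over their backs; the gripper's body (75 mm by 190 mm) begins 51 mm behind the grasp point.
Start: joints at [1.065, 0.527, 1.433, -0, 1.181, -0.178], TCP at [0.201, 0.592, 0.223] pointing down, gripper open.
Joint ranges: [-3.08, 3.08], [-0.75, 2.2], [0.22, 2.44], [-1.43, 4.57], [0, 2.65], [-2.85, 2.85]. Speed limits (rad/s): [2.79, 2.79, 3.14, 3.14, 3.14, 3.14].

## Interface

Orientations are given as a unit quaternion [x, y, z, w].
In Python, from rig import robot gives the robot as it stands. The module is installed in compiled form; this text tells all that it offers.
- The arm moves only by the tool servo_tool, never from a script. Its argument "rows" is one flat list of numbers, 5 for each row, row after row: the closure, from -1 (fully open) to 1 (shut), so that 0 is half open, then the shift along the tool's x, y, z in m, then the turn about the tool's z in degrees. A call has 1 to 5 rows; each row shifts and turns the commanded pose from where the row before left it, along the tool's axes as they then stand; what a row does not reach is not made up. A row lasts 1/12 s, in which the tool goes at most 41.7 mm and 7.16 degrees, less where a joint would pass 70% of its speed; a pose out of reach is approached as far as the arm can. A call with a gripper value outside its range is refused whole. The fingers move at their own pace and stop on an object; "newtons" is the grip in N (left out, the last holds). Time passes only in rows, so rows that do not move let the fingers close. It gives the time, the measured TCP pose, the force, the opening and the grip force at its end, in the units of the state.
- robot.get_obs(): the state, without advancing time (a new reading comes with each control period).
- robot.camera(name): name is "scene" or "side" or "wrist"; returns a dict with "pixels" (384x512x3 uint8, red, green, blue), "intrinsics" (3x3 intrinsics, pixels), "rvec" (rotation vector, rad) and "tvec" (3), from world to camera coordinates, as OpenCV has them; the wrist camera has in their place "mount" (4x4, takes a point from camera to tool coordinates, whose origin is the TCP and whose axes are the flange's). Camera axes: x right, y down, z forward; pixel columns grow to the right and rows downward; lengths in m; the calibration is good to about 2 mm. A picture is of the moment at which its call begins: read the wrist's pose just before it. There is no depth.
- robot.hand_in(): hands the job in; it is judged then, once.
Trained networks look in a picture, given as the dict that the camera call returned (one of the last four; its "shot" number tells which), for a name from the list of things; names that differ only in an ending like _2 or _b are one class to them, and where a whole thing is asked for, a point or a joint stands for the part that bears it (a point fixed in the world has none). Each returns a list of dicts, best first, with "score" (0 to 1); they miss things now and then, are a little off and sometimes report something else, mostly with a low value. They report only what shows in the picture. A call takes as long as a camera call. They do not tell look-alikes from the thing itself.
- robot.spot_in(picture, query): "at" ([x, y, z] in m, in world coordinates, good to about 4 mm: the middle of the surface that is visible of it).
- robot.outline_of(picture, query): "region" (384x512 bool, what is visible of it).
- robot.place_of(picture, query): "at" ([x, y, z] in m, in world coordinates, good to about 4 mm: a listed point, or the origin of a listed thing).
The state is a dict: "time": time; "q": joint angles; "joint_velocities": joint speeds; "joint_torque": joint torques, N m; "position": TCP position; "tool_rot": TCP orientation; "ft_force": force on the tool from outside, world axes, zero at the start; "moment": the same for the moment, N m; "grip_width": finger opening in m; "grip_force": force on a finger pad.
Only numpy, scipy, OpenCV 4.12 (cv2) and the standard library are available. Lean on these libraries where they do the work, as an engineer would, in place of code of your own. Each camera call takes 0.05 s, during which the arm holds its last target. There are 200 camera calls.

## Working session

There is one attempt and no reset: what is moved stays moved. The work goes in short steps, Python scripts to look and compute and a tool call to move; the robot and the scene stay as the last step left them, time stands still between calls to the robot, and variables do not carry over. Pictures are saved under pics/ and viewed, at most 10 in all, crops included, and the job is handed in when it is done.

Besides the shell and the picture viewer there is one more tool, called after "Request:" in YAML: its name, and indented under it one key for each argument. servo_tool: Moves the arm, as the interface text tells. Its arguments: {"type":"object","properties":{"rows":{"type":"array","items":{"type":"number"}},"newtons":{"type":"number"}},"required":["rows"]}

```bash
mkdir -p pics; cat > h.py <<'E'
from rig import robot
import numpy as np, cv2
from scipy.spatial.transform import Rotation as R
def save(p,n,crop=None,s=1):
    im=p["pixels"][:,:,::-1]
    if crop: im=im[crop[1]:crop[3],crop[0]:crop[2]]
    cv2.imwrite("pics/"+n,cv2.resize(im,None,fx=s,fy=s,interpolation=cv2.INTER_CUBIC))
def campose(p,o=None):
    if "rvec" in p:
        A=R.from_rotvec(np.ravel(p["rvec"])).as_matrix(); return A.T,-A.T@np.ravel(p["tvec"])
    M=np.array(p["mount"]);T=R.from_quat(o["tool_rot"]).as_matrix()
    return T@M[:3,:3],T@M[:3,3]+np.array(o["position"])
def ray(p,uv,z,o=None):
    A,c=campose(p,o); d=A@np.linalg.inv(p["intrinsics"])@np.array([*uv,1.]); return c+d*(z-c[2])/d[2]
def proj(p,X,o=None):
    A,c=campose(p,o); v=p["intrinsics"]@(A.T@(np.array(X)-c)); return v[:2]/v[2]
E
python3 - <<'E'
from h import *
np.set_printoptions(precision=4,suppress=True)
o=robot.get_obs();print(o)
ims=[]
for c in["scene","side"]:
    p=robot.camera(c);ims.append(p)
    print(c,"campos",campose(p)[1])
    for q in["housing","mouth","thread_start","disc","disc_center","ring","ring_center","petri_dish_a","essence_vial_0","beaker_sample"]:
        for r in robot.place_of(p,q): print(c,q,np.round(r["at"],4),round(r["score"],2),proj(p,r["at"]).round())
    save(p,c+"0.png",None,1.5)
E
```

```text
{'time': 0.0, 'q': array([ 1.0645,  0.5284,  1.4339, -0.    ,  1.1814, -0.1785]), 'joint_velocities': array([-0.0005,  0.0007, -0.001 ,  0.001 ,  0.0003,  0.0002]), 'joint_torque': array([ -0.0011, -44.0038, -17.6597,   0.0634,   0.0581,  -0.0002]), 'position': array([0.2008, 0.5911, 0.2216]), 'tool_rot': array([ 0.1632,  0.9866, -0.001 , -0.0004]), 'ft_force': array([-0.8569, -0.3465, -0.3647]), 'moment': array([-0.035 ,  0.0131,  0.0151]), 'grip_force': 0.0, 'grip_width': 0.08728125300522149}
scene campos [-0.1329 -0.4492  0.6861]
scene housing [ 0.5482  0.157  -0.0009] 0.8 [236. 204.]
scene mouth [0.5551 0.1576 0.0826] 0.92 [236. 177.]
scene thread_start [0.5737 0.1507 0.0777] 0.91 [243. 177.]
scene disc [ 0.5342 -0.1224 -0.0023] 0.64 [319. 251.]
scene disc [ 0.6962 -0.2458 -0.0027] 0.58 [394. 238.]
scene disc [ 0.4813 -0.0548 -0.003 ] 0.45 [284. 251.]
scene disc_center [ 0.6893 -0.2449  0.0176] 0.72 [395. 233.]
scene disc_center [ 0.4726 -0.0559  0.0179] 0.57 [282. 246.]
scene disc_center [ 0.5324 -0.1227  0.0177] 0.47 [320. 245.]
scene disc_center [0.4743 0.3444 0.0003] 0.34 [17
[... 909 characters left out ...]

side disc_center [ 0.4775 -0.0554  0.014 ] 0.48 [249. 244.]
side ring [0.4763 0.3468 0.0008] 0.73 [201. 168.]
side ring [ 0.4741 -0.052   0.0171] 0.35 [247. 243.]
side ring_center [0.4697 0.3487 0.0084] 0.57 [199. 166.]
side ring_center [ 0.5118 -0.2315 -0.0004] 0.36 [292. 294.]
side petri_dish_a [ 0.5086 -0.2341 -0.0009] 0.83 [292. 295.]
side petri_dish_a [ 0.4468 -0.2336  0.0001] 0.58 [269. 304.]
side essence_vial_0 [0.3703 0.1732 0.0027] 0.67 [186. 206.]
side essence_vial_0 [0.384  0.1086 0.0013] 0.45 [197. 218.]
side essence_vial_0 [0.5543 0.1612 0.0015] 0.17 [243. 193.]
side beaker_sample [0.3817 0.1066 0.0007] 0.67 [197. 219.]
side beaker_sample [0.7132 0.193  0.0001] 0.59 [282. 176.]
```

View pics/scene0.png

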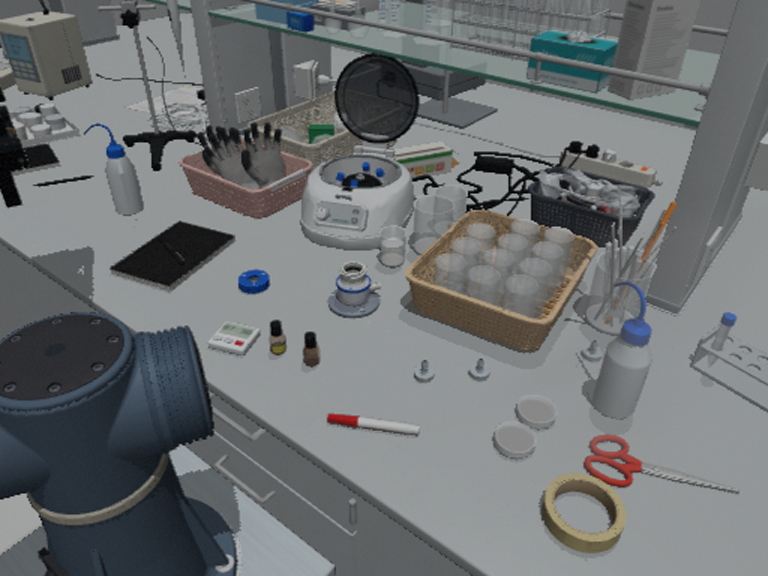

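```bash
python3 - <<'E'
import cv2
im=cv2.imread("pics/scene0.png") # 1.5x
cv2.imwrite("pics/c1.png",cv2.resize(im[310:420,370:640],None,fx=2.9,fy=2.9,interpolation=cv2.INTER_CUBIC))
E
```

```text
(no output)
```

View pics/c1.png

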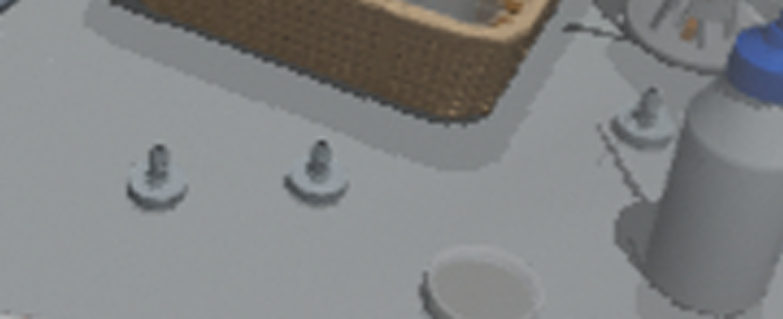

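The look-alike discs are at pixels (284,247), (320,245) and (394,235). The first, at world ≈(0.475,-0.055), is 0.48 m from the base against 0.55 and 0.73, so it is the one to take. The crop confirms all three are upright. The blue ring is at (170,188) and the housing at (236,190). On the way I'll look at the ring from above.

```bash
cat >> h.py <<'E'
def shift(target,o=None):
    o=o or robot.get_obs(); T=R.from_quat(o["tool_rot"]).as_matrix()
    return (T.T@(np.array(target)-o["position"])).round(4)
def yaw(o=None): # tool y axis heading in world deg
    o=o or robot.get_obs(); y=R.from_quat(o["tool_rot"]).as_matrix()[:,1]; return np.degrees(np.arctan2(y[1],y[0]))
E
python3 - <<'E'
from h import *
p=robot.camera("wrist");print(np.array(p["mount"]).round(3),p["intrinsics"])
for t in [(0.476,0.347,.2),(.5535,.159,.22),(.475,-.055,.15)]: print(shift(t))
print(yaw())
E
```

```text
[[-0.001 -0.967 -0.256  0.069]
 [ 1.    -0.001 -0.002  0.001]
 [ 0.001 -0.256  0.967 -0.163]
 [ 0.     0.     0.     1.   ]] [[326.33042489   0.         255.93727959]
 [  0.         326.33042489 193.81026438]
 [  0.           0.           1.        ]]
[-0.339  -0.1433  0.0225]
[-0.4729 -0.2963  0.0025]
[-0.4674 -0.5242  0.0725]
71.22468049281052
```

Request:
servo_tool:
  rows: [-1, -0.034, -0.0143, 0.002, 0, -1, -0.034, -0.0143, 0.002, 0, -1, -0.034, -0.0143, 0.002, 0, -1, -0.034, -0.0143, 0.002, 0, -1, -0.034, -0.0143, 0.002, 0]

```text
time: 1.57
position: [0.3401, 0.4682, 0.2126]
tool_rot: [0.163, 0.987, 0.0, 0.0]
ft_force: [1.1, 1.1, 0.3]
grip_width: 0.0872
grip_force: 0.0
```

Request:
servo_tool:
  rows: [-1, -0.034, -0.0143, 0.002, 0, -1, -0.034, -0.0143, 0.002, 0, -1, -0.034, -0.0143, 0.002, 0, -1, -0.034, -0.0143, 0.002, 0, -1, -0.034, -0.0143, 0.002, 0]

```text
time: 1.98
position: [0.4783, 0.3455, 0.2026]
tool_rot: [0.163, 0.987, 0.0, 0.0]
ft_force: [1.0, 0.1, 0.1]
grip_width: 0.0867
grip_force: 0.0
```

Request:
servo_tool:
  rows: [-1, 0, 0, 0, 0, -1, 0, 0, 0, 0, -1, 0, 0, 0, 0]

```text
time: 2.23
position: [0.4767, 0.3468, 0.2024]
tool_rot: [0.164, 0.987, -0.0, -0.001]
ft_force: [-0.4, 0.2, 0.2]
grip_width: 0.087
grip_force: 0.0
```

```bash
python3 - <<'E'
from h import *
o=robot.get_obs();p=robot.camera("wrist")
print(o["time"],o["position"],o["q"],yaw(o))
for q in["ring","ring_center","housing","mouth"]:
    for r in robot.place_of(p,q): print(q,np.round(r["at"],4),round(r["score"],2),proj(p,r["at"],o).round())
print(proj(p,(.476,.347,.017),o))
u=proj(p,(.476,.347,.017),o).astype(int)
save(p,"ring.png",(max(0,u[0]-75),max(0,u[1]-75),u[0]+75,u[1]+75),4)
cv2.imwrite("pics/raw_ring.png",p["pixels"][:,:,::-1])
for t in [(.5535,.159,.22),(.475,-.055,.15)]: print(shift(t,o))
E
```

```text
2.2333 [0.47666569 0.34680597 0.20240841] [ 4.39250908e-01  5.03515623e-01  1.54480362e+00  6.49312567e-04
  1.09412483e+00 -8.03162906e-01] 71.16798940723702
ring [ 0.4744  0.3474 -0.0026] 0.72 [256. 168.]
ring_center [0.4731 0.347  0.0066] 0.95 [255. 169.]
mouth [0.4734 0.3464 0.0007] 0.66 [255. 168.]
[255.85251261 173.16492362]
[-0.1333 -0.153  -0.0177]
[-0.1282 -0.3808  0.0523]
```

View pics/ring.png

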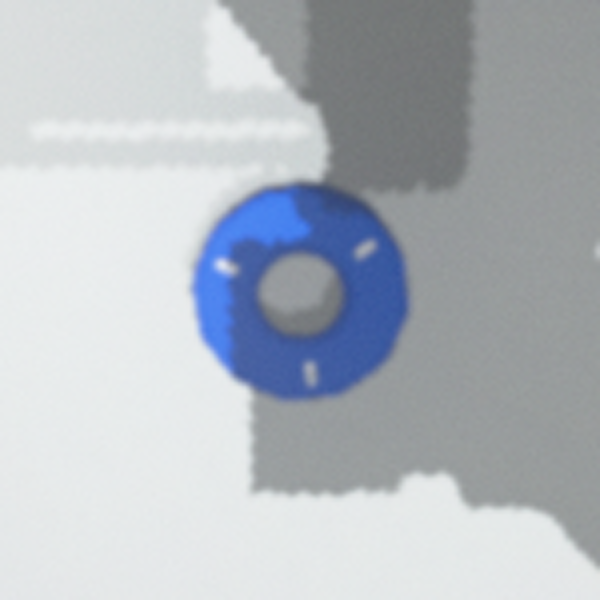

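Ring seen with its three white marks at crop (227,266), (367,248), (311,374). Now I move over the housing.

Request:
servo_tool:
  rows: [-1, -0.027, -0.0306, -0.0035, 0, -1, -0.027, -0.0306, -0.0035, 0, -1, -0.027, -0.0306, -0.0035, 0, -1, -0.027, -0.0306, -0.0035, 0, -1, -0.027, -0.0306, -0.0035, 0]

```text
time: 2.9
position: [0.5556, 0.1579, 0.2204]
tool_rot: [0.162, 0.987, 0.0, 0.0]
ft_force: [0.6, 0.5, 0.6]
grip_width: 0.0867
grip_force: 0.0
```

Request:
servo_tool:
  rows: [-1, 0, 0, 0, 0, -1, 0, 0, 0, 0, -1, 0, 0, 0, 0]

```text
time: 3.15
position: [0.5549, 0.1593, 0.22]
tool_rot: [0.163, 0.987, 0.0, -0.001]
ft_force: [-0.4, 0.1, 0.9]
grip_width: 0.0868
grip_force: 0.0
```

```bash
python3 - <<'E'
from h import *
from scipy.optimize import least_squares
# ring marks from earlier picture, pose re-entered
o0=dict(position=[0.47666569,0.34680597,0.20240841],tool_rot=None)
o=robot.get_obs();p=robot.camera("wrist")
o0["tool_rot"]=R.from_euler('x',180,degrees=True).as_quat()
a=np.radians(71.168); T=np.array([[-np.sin(a),np.cos(a),0],[np.cos(a),np.sin(a),0],[0,0,-1]]).T
# columns: x=( -sin.. ), check det
X=np.array([-np.sin(a),np.cos(a),0]);Y=np.array([np.cos(a),np.sin(a),0]);T=np.stack([X,Y,np.cross(X,Y)],1)
o0["tool_rot"]=R.from_matrix(T).as_quat();print(o0["tool_rot"],np.linalg.det(T))
M=np.array([ray(p,(180+u/4,98+v/4),.0173,o0)[:2] for u,v in[(227,266),(367,248),(311,374)]])
im=cv2.imread("pics/raw_ring.png");hsv=cv2.cvtColor(im,cv2.COLOR_BGR2HSV)
m=cv2.inRange(hsv,(100,120,40),(130,255,255));cs=max(cv2.findContours(m,0,1)[0],key=cv2.contourArea)
W=np.array([ray(p,c[0],.0173,o0)[:2] for c in cs]).astype(np.float32)
print("outline circle",cv2.minEnclosingCircle(W))
c=M.mean(0);print("ring c",c,np.degrees(np.arctan2(*(M-c).T[::-1])),np.linalg.norm(M-c,axis=1))
print(o["position"],o["q"])
for q in["housing","mouth","thread_start"]:
    for r in robot.place_of(p,q): print(q,np.round(r["at"],4),round(r["score"],2),proj(p,r["at"],o).round())
u=proj(p,(.5535,.159,.078),o).astype(int);print(u)
save(p,"mouth.png",(u[0]-75,max(0,u[1]-75),u[0]+75,u[1]+75),4)
print(max(0,u[1]-75));cv2.imwrite("pics/raw_mouth.png",p["pixels"][:,:,::-1])
print(shift((.475,-.055,.15),o),yaw(o)); import pickle;pickle.dump((o,{k:p[k] for k in("mount","intrinsics")}),open("mouth.pkl","wb"))
E
```

```text
[0.16360146 0.98652651 0.         0.        ] 0.9999999999999999
outline circle ((0.47344380617141724, 0.34657540917396545), 0.028899556025862694)
ring c [0.47492591 0.3469007 ] [-131.53685964  108.18994965  -12.1599877 ] [0.021767   0.0219803  0.02178405]
[0.5549024  0.15930019 0.21996344] [ 8.56953212e-02  4.66464451e-01  1.55710071e+00  8.05174606e-04
  1.11887706e+00 -1.15774378e+00]
housing [5.524e-01 1.631e-01 3.000e-04] 0.92 [258. 165.]
housing [ 0.3852  0.1073 -0.0046] 0.51 [160.  37.]
mouth [0.5512 0.1632 0.0814] 0.72 [258. 179.]
mouth [7.084e-01 1.972e-01 7.000e-04] 0.71 [322. 270.]
mouth [ 0.4774 -0.0518  0.0179] 0.17 [ 57. 166.]
thread_start [0.5707 0.1489 0.0796] 0.92 [251. 202.]
[254 181]
106
[ 0.0066 -0.2286  0.0699] 71.22363886382196
```

View pics/mouth.png

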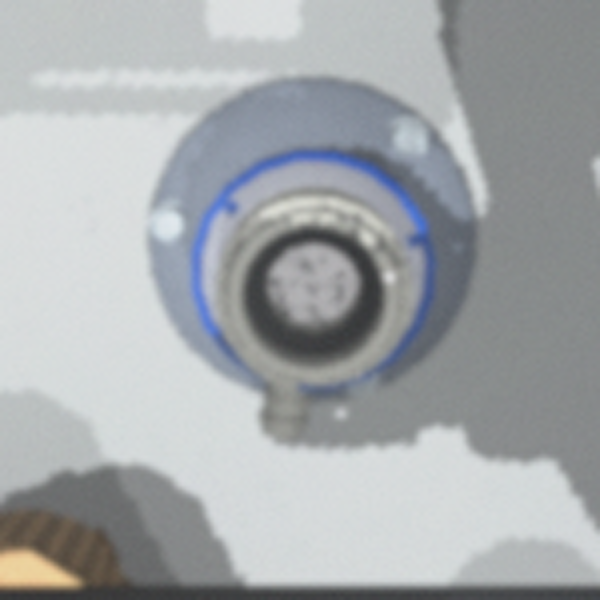

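The mouth's inner edge is centred near crop (313,296). Blue dots are at (229,207) and (418,240), and the third is hidden near the bottom.

```bash
python3 - <<'E'
from h import *
import pickle
o,p=pickle.load(open("mouth.pkl","rb"))
f=lambda u,v,z: ray(p,(179+u/4,106+v/4),z,o)[:2]
c=f(313.5,296,.078);print("mouth",c)
for e in [(245,296),(382,296),(313,226),(313,366)]: print(f(*e,.078)-c)
for d in[(229,207),(418,240)]:
    w=f(*d,.056)-c; print(w,np.linalg.norm(w),np.degrees(np.arctan2(w[1],w[0])))
# dark-mouth segmentation
im=cv2.imread("pics/raw_mouth.png")
g=cv2.cvtColor(im,cv2.COLOR_BGR2GRAY)
u,v=179+313/4,106+296/4
E
python3 - <<'E'
from h import *
for c in("scene","side"):
    p=robot.camera(c)
    for q in("mouth","thread_start"):
        for r in robot.place_of(p,q)[:1]: print(c,q,r["at"],r["score"])
E
```

```text
mouth [0.5529395 0.1616317]
[-0.00528132 -0.01547491]
[0.00528071 0.0154731 ]
[-0.01599165  0.00531756]
[ 0.01636632 -0.00569724]
[-0.0239597  -0.01421969] 0.02786156058098119 -149.3115681863212
[-0.00060599  0.02821603] 0.028222532564338827 91.2303411169949
scene mouth [0.5522, 0.1583, 0.0792] 0.57
scene thread_start [0.5728, 0.1549, 0.0768] 0.59
side mouth [0.5491, 0.1575, 0.0834] 0.75
side thread_start [0.5734, 0.1483, 0.0769] 0.86
```

Request:
servo_tool:
  rows: [-1, 0.001, -0.038, 0.01, 0, -1, 0.001, -0.038, 0.01, 0, -1, 0.001, -0.038, 0.01, 0, -1, 0.001, -0.038, 0.01, 0, -1, 0.001, -0.038, 0.01, 0]

```text
time: 4.07
position: [0.4891, -0.0209, 0.1699]
tool_rot: [0.163, 0.987, -0.0, 0.0]
ft_force: [0.5, 0.1, 0.1]
grip_width: 0.0875
grip_force: 0.0
```

Request:
servo_tool:
  rows: [-1, 0.0016, -0.0386, 0.01, 0, -1, 0, 0, 0, 0, -1, 0, 0, 0, 0, -1, 0, 0, 0, 0]

```text
time: 4.4
position: [0.4761, -0.0559, 0.1602]
tool_rot: [0.164, 0.986, 0.0, 0.0]
ft_force: [-0.0, -0.3, 0.0]
grip_width: 0.0869
grip_force: 0.0
```

```bash
python3 - <<'E'
from h import *
o=robot.get_obs();p=robot.camera("wrist")
print(o["time"],o["position"],o["q"],yaw(o),o["ft_force"])
for q in["disc","disc_center"]:
    for r in robot.place_of(p,q): print(q,np.round(r["at"],4),round(r["score"],2),proj(p,r["at"],o).round())
u=proj(p,(.475,-.055,.01),o).astype(int);print(u)
save(p,"disc.png",(u[0]-75,max(0,u[1]-75),u[0]+75,u[1]+75),4);print(u[0]-75,max(0,u[1]-75))
E
```

```text
4.4 [ 0.47610672 -0.0558806   0.1602208 ] [-3.50777498e-01  4.30167191e-01  1.85556869e+00  5.45715624e-04
  8.55455680e-01 -1.59290179e+00] 71.14798174671394 [-0.04324636 -0.31053843  0.04932795]
disc [ 0.4734 -0.0564 -0.0019] 0.95 [254. 176.]
disc [ 5.332e-01 -1.249e-01  5.000e-04] 0.66 [212. 248.]
disc [0.5543 0.1619 0.0011] 0.45 [485. 182.]
disc_center [ 0.5333 -0.1207  0.0152] 0.89 [214. 253.]
disc_center [ 0.4768 -0.0544  0.0191] 0.6 [257. 183.]
[256 179]
181 104
```

View pics/disc.png

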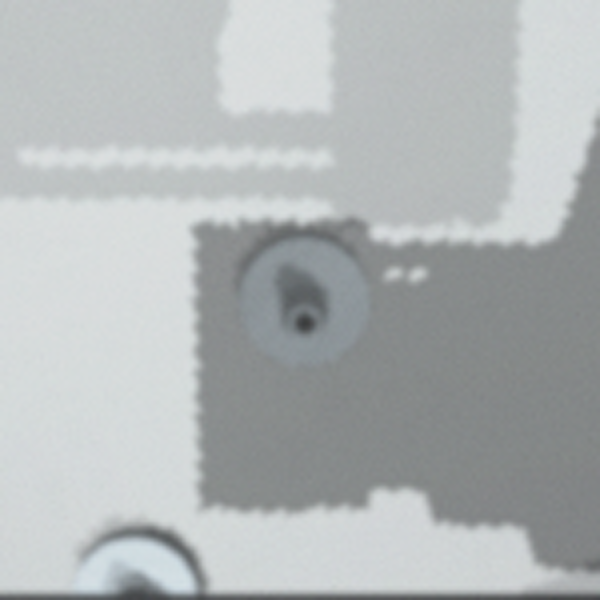

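```bash
python3 - <<'E'
from h import *
o=robot.get_obs();p=robot.camera("wrist")
f=lambda u,v,z: ray(p,(181+u/4,104+v/4),z,o)
a=f(304,319,.0315);b=f(305,301,.0095);print(a,b)
d=(a[:2]+b[:2])/2;print(shift((*d,.06),o),shift((*d,.012),o))
E
```

```text
[ 0.47524007 -0.05302784  0.0315    ] [ 0.47588709 -0.05294338  0.0095    ]
[0.0015 0.0013 0.1004] [0.0015 0.0013 0.1484]
```

Request:
servo_tool:
  rows: [-0.4, 0.0007, 0.0007, 0.035, 0, -0.4, 0.0008, 0.0006, 0.035, 0, -0.4, 0, 0, 0.03, 0, -0.4, 0, 0, 0.025, 0, -0.4, 0, 0, 0.015, 0]
  newtons: 20

```text
time: 5.02
position: [0.4742, -0.0526, 0.0179]
tool_rot: [0.162, 0.987, 0.0, -0.001]
ft_force: [0.5, 0.1, -1.7]
grip_width: 0.064
grip_force: 0.0
```

Request:
servo_tool:
  rows: [-0.4, 0, 0, 0.008, 0, -0.4, 0, 0, 0, 0, 0.2, 0, 0, 0, 0, 0.6, 0, 0, 0, 0, 1, 0, 0, 0, 0]

```text
time: 5.43
position: [0.4757, -0.0541, 0.0132]
tool_rot: [0.163, 0.987, -0.0, 0.001]
ft_force: [1.0, 0.1, 0.5]
grip_width: 0.0482
grip_force: 0.0
```

Request:
servo_tool:
  rows: [1, 0, 0, 0, 0, 1, 0, 0, 0, 0, 1, 0, 0, 0, 0, 1, 0, 0, 0, 0, 1, 0, 0, 0, 0]

```text
time: 5.85
position: [0.4748, -0.0541, 0.0122]
tool_rot: [0.163, 0.987, -0.0, 0.0]
ft_force: [0.1, 0.4, -1.5]
grip_width: 0.0156
grip_force: 0.0
```

Request:
servo_tool:
  rows: [1, 0, 0, 0, 0, 1, 0, 0, 0, 0, 1, 0, 0, 0, 0, 1, 0, 0, 0, 0, 1, 0, 0, -0.01, 0]

```text
time: 6.27
position: [0.4737, -0.0537, 0.0211]
tool_rot: [0.163, 0.987, 0.0, -0.002]
ft_force: [-1.5, -1.2, -0.9]
grip_width: 0.0096
grip_force: 20.0
```

Request:
servo_tool:
  rows: [1, 0, 0, -0.03, 0, 1, 0, 0, -0.04, 0, 1, 0, 0, -0.04, 0, 1, 0, 0, 0, 0, 1, 0, 0, 0, 0]

```text
time: 6.68
position: [0.4763, -0.0545, 0.1347]
tool_rot: [0.163, 0.987, -0.001, 0.003]
ft_force: [0.4, 0.1, -1.7]
grip_width: 0.0093
grip_force: 20.0
```

```bash
python3 - <<'E'
from h import *
o=robot.get_obs();p=robot.camera("wrist")
print(o["position"],yaw(o),o["ft_force"],o["grip_width"],o["grip_force"])
P=np.array(o["position"])
for t in[(.5525,.1610,.145)]: print(shift(t,o))
u=proj(p,P,o);print(u);u=u.astype(int)
save(p,"held.png",(u[0]-75,max(0,u[1]-75),u[0]+75,u[1]+75),4);print(u[0]-75,max(0,u[1]-75))
E
```

```text
[ 0.47627574 -0.05448971  0.13472101] 71.22700191319142 [ 0.38424847  0.0812567  -1.70824508] 0.009326141426760134 19.999873638153076
[-0.0029  0.2286 -0.0103]
[255.28064374 241.33205331]
180 166
```

View pics/held.png

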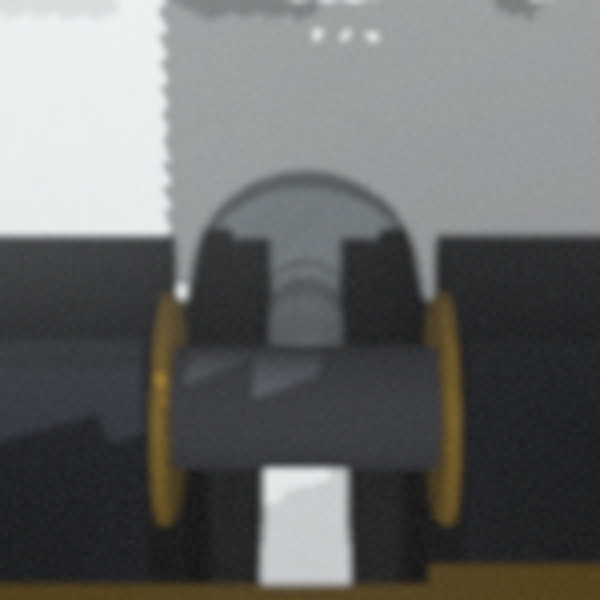

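Disc is held upright in the fingers, its far edge at crop (305,172–186).

```bash
python3 - <<'E'
from h import *
o=robot.get_obs();p=robot.camera("wrist")
g=p["pixels"][:,:,1].astype(int)
print(g[160:236,256])
M=np.array(p["mount"]);K=p["intrinsics"]
for v,z in[(166+186/4,.0027),(166+172/4,.0107),(166+172/4,.0122)]:
    d=M[:3,:3]@np.linalg.inv(K)@[256.2,v,1];c=M[:3,3];print(z,c+d*(z-c[2])/d[2])
# predicted top face and lower chamfer edges for dx=0
for z,r in[(.0027,.0162),(.0107,.0162),(.0122,.0147)]:
    v=K@(M[:3,:3].T@(np.array([r,0,z])-M[:3,3]));print(z,r,v[:2]/v[2])
E
```

```text
[219 218 216 215 216 210 194 163 142 131 130 135 142 162 191 217 218 194
 167 161 161 160 162 163 161 160 162 160 161 161 160 162 161 161 158 160
 160 161 159 160 159 158 159 156 157 158 157 152 135 112 100  99 103 117
 121 126 124 123 121 120 120 121 122 123 121 120 122 120 119 119 113 105
 112 116 115 102]
0.0027 [0.01535282 0.00051034 0.0027    ]
0.0107 [0.01478463 0.00050461 0.0107    ]
0.0122 [0.01431242 0.00050309 0.0122    ]
0.0027 0.0162 [255.23773578 210.98297544]
0.0107 0.0162 [255.28791294 206.5662003 ]
0.0122 0.0147 [255.30196891 208.34081062]
```

Request:
servo_tool:
  rows: [1, -0.0005, 0.038, -0.01, 0, 1, -0.0005, 0.038, -0.005, 0, 1, -0.0005, 0.038, 0, 0, 1, -0.0005, 0.038, 0, 0, 1, -0.0005, 0.038, 0, 0]

```text
time: 7.2
position: [0.537, 0.1266, 0.1449]
tool_rot: [0.163, 0.987, -0.001, -0.002]
ft_force: [-0.3, -0.7, -2.3]
grip_width: 0.009
grip_force: 20.0
```

Request:
servo_tool:
  rows: [1, -0.0004, 0.0386, 0, 0, 1, 0, 0, 0, 0, 1, 0, 0, 0, 0, 1, 0, 0, 0, 0]

```text
time: 7.53
position: [0.5492, 0.1612, 0.145]
tool_rot: [0.163, 0.987, -0.001, -0.002]
ft_force: [-0.9, -0.4, -2.2]
grip_width: 0.009
grip_force: 20.0
```

```bash
python3 - <<'E'
from h import *
o=robot.get_obs();p=robot.camera("wrist")
print(o["time"],o["position"],yaw(o),o["ft_force"],o["q"])
np.set_printoptions(linewidth=200)
g=p["pixels"][:,:,1].astype(int);cv2.imwrite("pics/raw_over.png",p["pixels"][:,:,::-1])
u=proj(p,(.5525,.161,.078),o);print(u);u=u.astype(int)
save(p,"over.png",(u[0]-75,max(0,u[1]-90),u[0]+75,u[1]+60),4);print(u[0]-75,max(0,u[1]-90))
for r in robot.place_of(p,"mouth"): print(r["at"],r["score"])
E
```

```text
7.5333 [0.54921732 0.16115628 0.14496788] 71.27476987099539 [-0.90569799 -0.39459434 -2.22709848] [ 9.05430209e-02  5.60217491e-01  1.63629173e+00 -6.58854406e-04
  9.50229253e-01 -1.15304611e+00]
[257.05616282 209.69625425]
182 119
[0.5522, 0.1645, 0.0778] 0.72
```

View pics/over.png

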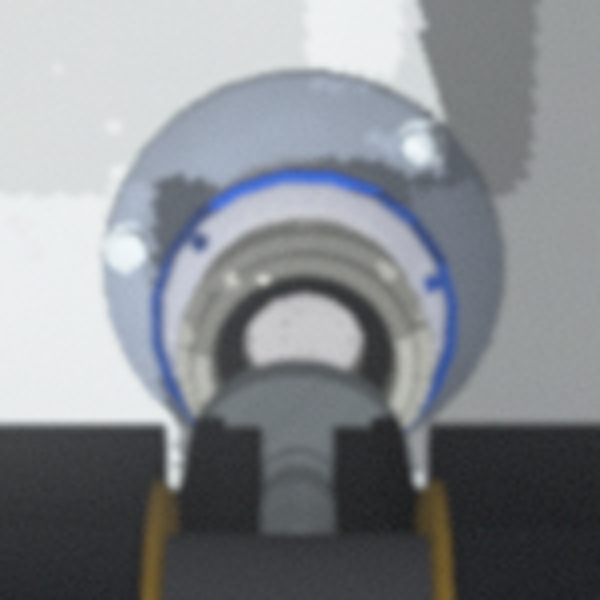

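```bash
python3 - <<'E'
from h import *
o=robot.get_obs();p=robot.camera("wrist")
T=R.from_quat(o["tool_rot"]).as_matrix()
f=lambda u,v,z: T.T@(ray(p,(182+u/4,119+v/4),z,o)-o["position"])
top=f(305,279,.078);l=f(216,352,.078);r=f(394,352,.078);print(top,l,r)
# brute: gray values along column and dark inner edge
im=p["pixels"]; g=cv2.cvtColor(im,cv2.COLOR_RGB2GRAY).astype(int)
col=g[160:215,258];print(col)
# dots
c=(top-[.017,0,0]);c[1]=(l+r)[1]/2;print("centre tool",c)
cw=T@c+o["position"];print("world",cw)
for d in[(199,242),(433,283)]:
    w=ray(p,(182+d[0]/4,119+d[1]/4),.056,o)-cw;print(np.hypot(*w[:2]),np.degrees(np.arctan2(w[1],w[0])))
E
```

```text
[0.01223209 0.00195773 0.06781394] [-0.00162753 -0.01446471  0.06779976] [-0.0016418   0.01838312  0.06774094]
[ 99 104 120 147 177 190 194 196 197 201 197 187 169 148 131 123 132 142
 143 140 129 125 135 139 141 129 103  75  62  63  92 120 124 113 129 157
 173 172 168 168 171 159 129 104 111 135 159 160 135 107  93  92  97 109
 117]
centre tool [-0.00476791  0.00195921  0.06781394]
world [0.55462434 0.16039345 0.07794656]
0.02834944840460165 -151.39703048224445
0.027770744440766645 93.99091374349419
```

```bash
cat > fit.py <<'E'
from h import *
import pickle
from scipy.optimize import least_squares
def fit(im,p,o,lab):
    hsv=cv2.cvtColor(im,cv2.COLOR_BGR2HSV);m=cv2.inRange(hsv,(100,110,60),(130,255,255))
    u0=proj(p,(.553,.160,.06),o);v,u=np.nonzero(m);k=np.hypot(u-u0[0],v-u0[1])<60;u,v=u[k],v[k]
    T=R.from_quat(o["tool_rot"]).as_matrix()
    for z in(.054,.056):
        W=np.array([ray(p,(a,b),z,o)[:2] for a,b in zip(u,v)])
        s=least_squares(lambda q:np.hypot(*(W-q[:2]).T)-q[2],[.553,.16,.03],loss="soft_l1",f_scale=.0005)
        res=np.hypot(*(W-s.x[:2]).T)-s.x[2]
        inn=W[res<-.0012]-s.x[:2]
        print(lab,z,len(u),s.x.round(4),"tool",(T.T@(np.r_[s.x[:2],.078]-o["position"])).round(4),"dots",np.degrees(np.arctan2(*inn.T[::-1])).round())
if __name__=="__main__":
    o,p=pickle.load(open("mouth.pkl","rb"));fit(cv2.imread("pics/raw_mouth.png"),p,o,"first")
    o=robot.get_obs();p=robot.camera("wrist");fit(np.ascontiguousarray(p["pixels"][:,:,::-1]),p,o,"now")
    for c in("scene","side"):
        p=robot.camera(c)
        fit(np.ascontiguousarray(p["pixels"][:,:,::-1]),p,o,c)
E
python3 fit.py
```

```text
first 0.054 246 [0.5517 0.1615 0.0301] tool [0.0036 0.001  0.142 ] dots [-149. -146. -147. -148.  103.   94.   92.   91.   90.   89.   88.   88.]
first 0.056 246 [0.5513 0.1617 0.0299] tool [0.004 0.001 0.142] dots [-149. -147. -148.  103.   94.   92.   91.   90.   89.   88.   88.]
now 0.054 302 [0.5514 0.1617 0.03  ] tool [-0.0009  0.0022  0.0682] dots [-163.   91.   90.   90.   89.   89.   88.   88.   87.]
now 0.056 302 [0.5509 0.1619 0.0297] tool [-0.0004  0.0021  0.0682] dots [91. 90. 90. 89. 89. 88. 88. 87.]
scene 0.054 70 [-581.819  -333.7616  671.2834] tool [ 442.9054 -504.4691    1.777 ] dots [30. 30. 30. 30. 30. 30. 30. 30. 30. 30. 30. 30. 30. 30. 30. 30. 30. 30.
 30. 30. 30. 30. 30. 30. 30. 30. 30. 30. 30. 30. 30.]
scene 0.056 70 [-1226.8171  -703.6593  1414.8173] tool [  933.4205 -1063.2518     3.6697] dots [30. 30. 30. 30. 30. 30. 30. 30. 30. 30. 30. 30. 30. 30. 30. 30. 30. 30.
 30. 30. 30. 30. 30. 30. 30. 30. 30. 30. 30. 30. 30.]
side 0.054 195 [0.593  0.2601 0.1416] tool [-0.0083  0.1087  0.068 ] dots [ 155.  155.  155.  155.  155.  158.  158.  158.  158.  158.  158.  1
[... 426 characters left out ...]
28.  -99. -128.
 -127. -127. -125. -125. -123. -102. -123. -104.]
side 0.056 195 [0.5918 0.2575 0.1412] tool [-0.0081  0.1058  0.068 ] dots [ 155.  155.  155.  155.  155.  158.  158.  158.  158.  158.  158.  158.
  160.  160.  160.  160.  161.  161.  161.  161.  163.  163.  163.  163.
  163.  163.  164.  166.  166.  166.  167.  168.  168.  169.  169.  169.
  170.  170.  170.  170.  171.  171.  171.  172.  172.  172.  172.  173.
  173.  173.  174.  174.  175.  175.  174.  175.  175.  176.  176.  177.
  177.  178.  177.  177.  178.  178.  179.  179.  180.  179.  180. -180.
 -179. -178. -179. -178. -177. -177. -176.  -98. -129. -128.  -99. -128.
 -127. -127. -125. -125. -123. -102. -123. -104.]
```

Request:
servo_tool:
  rows: [1, -0.0008, 0.0018, 0.02, 0, 1, 0, 0, 0.018, 0, 1, 0, 0, 0.01, 0, 1, 0, 0, 0.004, 0, 1, 0, 0, 0, 0]
  newtons: 12

```text
time: 8.25
position: [0.5517, 0.1624, 0.0942]
tool_rot: [0.163, 0.987, -0.0, -0.001]
ft_force: [1.0, -0.4, -1.4]
grip_width: 0.0095
grip_force: 12.0
```

Request:
servo_tool:
  rows: [1, 0, 0, 0.001, 0, 1, 0, 0, 0.001, 0, 1, 0, 0, 0.001, 0, 1, 0, 0, 0, 0]

```text
time: 8.58
position: [0.5527, 0.163, 0.0925]
tool_rot: [0.163, 0.987, 0.0, 0.0]
ft_force: [-0.2, 0.0, -1.6]
grip_width: 0.0095
grip_force: 12.0
```

Request:
servo_tool:
  rows: [1, 0, 0, 0.001, 0, 1, 0, 0, 0.001, 0, 1, 0, 0, 0, 0]

```text
time: 8.83
position: [0.5523, 0.1629, 0.09]
tool_rot: [0.163, 0.987, -0.0, -0.0]
ft_force: [-0.7, -1.1, -1.7]
grip_width: 0.0092
grip_force: 12.0
```

Request:
servo_tool:
  rows: [1, 0, 0, 0.001, 0, 1, 0, 0, 0.001, 0, 1, 0, 0, 0, 0]

```text
time: 9.08
position: [0.5526, 0.1627, 0.0885]
tool_rot: [0.163, 0.987, -0.0, 0.0]
ft_force: [-1.2, -1.0, 2.5]
grip_width: 0.0095
grip_force: 12.0
```

Request:
servo_tool:
  rows: [1, 0, 0, 0.001, 0, 1, 0, 0, 0.0005, 0, 1, 0, 0, 0, 0]

```text
time: 9.33
position: [0.5527, 0.1624, 0.0879]
tool_rot: [0.163, 0.987, -0.0, 0.0]
ft_force: [-1.8, -3.1, 8.5]
grip_width: 0.0095
grip_force: 12.1
```

```bash
python3 - <<'E'
from h import *
for i in range(3):
    o=robot.get_obs();p=robot.camera("wrist");print(o["position"],o["ft_force"],o["moment"],o["grip_width"])
save(p,"ins.png",(180,110,330,260),4)
E
```

```text
[0.55271595 0.16241701 0.08792258] [-1.76999663 -3.09547473  8.45864715] [-0.28172127  0.34075565  0.05313692] 0.009507534013588441
[0.55273055 0.16240691 0.08794103] [-2.77122542 -2.90180646  8.52112552] [-0.3528466   0.33945848  0.04671951] 0.009549812338723564
[0.55271943 0.16242058 0.08794202] [-1.92618224 -1.88691829  8.84873219] [-0.31505296  0.38573521 -0.01884585] 0.009155962506095242
```

Request:
servo_tool:
  rows: [1, 0, 0, -0.0015, 0, 1, 0.0003, -0.0012, 0, 0, 1, 0, 0, 0.001, 0, 1, 0, 0, 0.0005, 0, 1, 0, 0, 0, 0]

```text
time: 9.9
position: [0.5516, 0.1618, 0.086]
tool_rot: [0.163, 0.987, -0.0, -0.0]
ft_force: [0.2, -0.5, -0.4]
grip_width: 0.0095
grip_force: 12.0
```

Request:
servo_tool:
  rows: [1, 0, 0, 0.0005, 0, 1, 0, 0, 0.0005, 0, 1, 0, 0, 0, 0]

```text
time: 10.15
position: [0.5517, 0.1619, 0.0853]
tool_rot: [0.163, 0.987, -0.0, -0.0]
ft_force: [-0.5, -0.9, -1.2]
grip_width: 0.0093
grip_force: 12.0
```

```bash
python3 - <<'E'
from h import *
for i in range(2):
    o=robot.get_obs();p=robot.camera("wrist");print(o["position"],o["ft_force"],o["moment"],o["grip_width"])
E
```

```text
[0.55165002 0.16188323 0.08525553] [-0.47965698 -0.87621464 -1.19699478] [-0.04841323 -0.02379575  0.00869263] 0.00933209508444456
[0.55167865 0.16187477 0.08532704] [-0.00300971  0.2484887  -0.98613203] [-0.02815723 -0.04845093  0.00268339] 0.009359140103186735
```

Slid in. I go on down to the gasket.

Request:
servo_tool:
  rows: [1, 0, 0, 0.0005, 0, 1, 0, 0, 0.0005, 0, 1, 0, 0, 0.0003, 0, 1, 0, 0, 0, 0]

```text
time: 10.58
position: [0.5517, 0.1619, 0.0842]
tool_rot: [0.163, 0.987, -0.0, -0.0]
ft_force: [0.0, -0.6, -1.4]
grip_width: 0.0101
grip_force: 12.0
```

Request:
servo_tool:
  rows: [1, 0, 0, 0.0004, 0, 1, 0, 0, 0.0004, 0, 1, 0, 0, 0, 0]

```text
time: 10.83
position: [0.5517, 0.1619, 0.0834]
tool_rot: [0.163, 0.987, -0.0, -0.0]
ft_force: [0.4, -1.2, -0.0]
grip_width: 0.0094
grip_force: 12.0
```

Request:
servo_tool:
  rows: [1, 0, 0, 0.0004, 0, 1, 0, 0, 0.0003, 0, 1, 0, 0, 0, 0]

```text
time: 11.08
position: [0.5518, 0.1619, 0.0828]
tool_rot: [0.163, 0.987, 0.0, -0.0]
ft_force: [0.4, -0.3, -1.2]
grip_width: 0.0092
grip_force: 12.0
```

Request:
servo_tool:
  rows: [1, 0, 0, 0.0005, 0, 1, 0, 0, 0.0003, 0, 1, 0, 0, 0, 0]

```text
time: 11.33
position: [0.5519, 0.1619, 0.0825]
tool_rot: [0.163, 0.987, 0.0, 0.0]
ft_force: [-1.0, -0.5, 4.3]
grip_width: 0.0091
grip_force: 12.0
```

Request:
servo_tool:
  rows: [1, 0, 0, 0.0003, 0, 1, 0, 0, 0.0003, 0, 1, 0, 0, 0, 0]

```text
time: 11.58
position: [0.552, 0.1619, 0.0823]
tool_rot: [0.163, 0.987, 0.0, 0.0]
ft_force: [-1.5, -0.9, 7.4]
grip_width: 0.0093
grip_force: 12.0
```

Request:
servo_tool:
  rows: [1, 0, 0, 0.0003, 0, 1, 0, 0, 0.0003, 0, 1, 0, 0, 0, 0]

```text
time: 11.83
position: [0.5521, 0.1619, 0.0822]
tool_rot: [0.163, 0.987, 0.0, 0.001]
ft_force: [-2.1, 0.2, 9.6]
grip_width: 0.0097
grip_force: 12.0
```

Seated on the gasket. I release and rise.

Request:
servo_tool:
  rows: [1, 0, 0, -0.0006, 0, 0.7, 0, 0, 0, 0, 0.4, 0, 0, 0, 0, 0.2, 0, 0, 0, 0, 0.2, 0, 0, 0, 0]

```text
time: 12.25
position: [0.5517, 0.1618, 0.081]
tool_rot: [0.163, 0.987, -0.0, -0.0]
ft_force: [-0.2, -0.2, -0.1]
grip_width: 0.0258
grip_force: 0.0
```

Request:
servo_tool:
  rows: [0, 0, 0, 0, 0, 0, 0, 0, 0, 0, 0, 0, 0, -0.01, 0, -0.4, 0, 0, -0.03, 0, -1, 0, 0, -0.03, 0]

```text
time: 12.67
position: [0.5505, 0.1617, 0.1513]
tool_rot: [0.163, 0.987, -0.001, -0.002]
ft_force: [0.6, 0.4, -0.2]
grip_width: 0.0499
grip_force: 0.0
```

Request:
servo_tool:
  rows: [-1, 0, 0, -0.03, 0, -1, 0, 0, -0.03, 0, -1, 0, 0, 0, 0, -1, 0, 0, 0, 0]

```text
time: 13.0
position: [0.5531, 0.162, 0.2141]
tool_rot: [0.163, 0.987, 0.001, 0.003]
ft_force: [-0.8, -0.3, -0.6]
grip_width: 0.076
grip_force: 0.0
```

```bash
python3 - <<'E'
from h import *
o=robot.get_obs();p=robot.camera("wrist");print(o["position"],o["ft_force"],o["q"],yaw(o))
u=proj(p,(.5529,.1616,.08),o).astype(int);print(u)
save(p,"seated.png",(u[0]-60,u[1]-60,u[0]+60,u[1]+60),5);print(u-60)
print(proj(p,(.5529,.1616,.1015),o),proj(p,(.5529,.1616,.0798),o))
print(shift((.4749,.3469,.12),o))
E
```

```text
[0.55310306 0.16201562 0.21408238] [-0.81628962 -0.31794753 -0.57415236] [ 9.11639124e-02  4.69713843e-01  1.57059628e+00 -3.82164857e-05
  1.09565154e+00 -1.15192378e+00] 71.22500830549617
[254 183]
[194 123]
[254.8924121  189.30386526] [254.94446205 183.55512747]
[0.134  0.1497 0.0937]
```

View pics/seated.png

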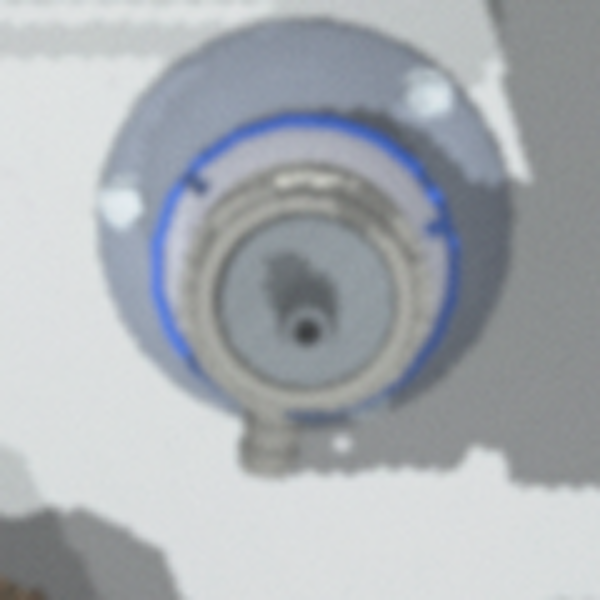

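The disc sits flat and centred in the mouth, its nipple top at crop (307,330). Now the ring.

Request:
servo_tool:
  rows: [-1, 0.0268, 0.03, 0.01, 0, -1, 0.0268, 0.03, 0.01, 0, -1, 0.0268, 0.03, 0.01, 0, -1, 0.0268, 0.03, 0.02, 0, -1, 0.0268, 0.0297, 0.02, 0]
  newtons: 25

```text
time: 13.47
position: [0.4736, 0.3425, 0.1423]
tool_rot: [0.163, 0.987, -0.001, -0.001]
ft_force: [0.4, 0.3, -0.1]
grip_width: 0.087
grip_force: 0.0
```

Request:
servo_tool:
  rows: [-1, 0, 0, 0, 0, -1, 0, 0, 0, 0, -1, 0, 0, 0, 0]

```text
time: 13.72
position: [0.4746, 0.3411, 0.1429]
tool_rot: [0.163, 0.987, -0.001, -0.001]
ft_force: [0.4, 0.9, -0.3]
grip_width: 0.0869
grip_force: 0.0
```

```bash
cat > marks.py <<'E'
from h import *
def marks(p,o,zt,guess,thr=15):
    im=np.ascontiguousarray(p["pixels"][:,:,::-1]);hsv=cv2.cvtColor(im,cv2.COLOR_BGR2HSV)
    u0=proj(p,(*guess,zt),o)
    blue=cv2.inRange(hsv,(95,90,40),(135,255,255));L=cv2.findContours(blue,0,1)[0]
    L=[c for c in L if cv2.contourArea(c)>150 and abs(cv2.boundingRect(c)[0]+cv2.boundingRect(c)[2]/2-u0[0])<40]
    h=np.zeros_like(blue)
    if L: cv2.drawContours(h,[cv2.convexHull(max(L,key=cv2.contourArea))],-1,255,-1)
    w=cv2.bitwise_and(cv2.bitwise_not(cv2.inRange(hsv,(95,125,0),(135,255,255))),h)
    n,_,st,ce=cv2.connectedComponentsWithStats(w)
    out=[]
    for i in range(1,n):
        X=ray(p,ce[i],zt,o)[:2];r=np.hypot(*(X-guess))
        out.append((st[i,4],ce[i].round(1),X.round(4),round(r,4)))
    return out
def centre(p,o,pts,z):
    M=np.array([ray(p,q,z,o)[:2] for q in pts]);c=M.mean(0)
    print("c",c,np.degrees(np.arctan2(*(M-c).T[::-1])),np.linalg.norm(M-c,axis=1))
E
python3 - <<'E'
from marks import *
import pickle
o=robot.get_obs();p=robot.camera("wrist");print(o["time"],o["position"],o["ft_force"],yaw(o))
for m in marks(p,o,.0173,np.array([.4749,.3469])): print(*m)
o1=pickle.load(open("mouth.pkl","rb"))
c=np.array([.5529,.1616])
oo=dict(position=[.55310306,.16201562,.21408238],tool_rot=o["tool_rot"])
for d in((197,183),(435,229)):
    w=ray(p,(194+d[0]/5-.4,123+d[1]/5-.4),.056,oo)[:2]-c;print("dot",np.hypot(*w),np.degrees(np.arctan2(w[1],w[0])))
E
```

```text
13.7167 [0.47455748 0.34106693 0.14293843] [ 0.35051603  0.87326225 -0.26470286] 71.27347094183021
70 [270.9 157.2] [0.4533 0.3622] 0.0265
82 [237.1 185.4] [0.4678 0.3252] 0.0228
1 [243. 165.] [0.4519 0.3365] 0.0252
2 [241.  166.5] [0.4526 0.3343] 0.0256
39 [280.8 170.5] [0.4675 0.3669] 0.0213
543 [261.4 183.6] [0.4733 0.3466] 0.0016
37 [239.5 175.6] [0.46   0.3303] 0.0223
8 [293.  182.5] [0.4816 0.374 ] 0.0279
47 [280.3 205. ] [0.4981 0.3566] 0.0252
32 [264.2 207.2] [0.4954 0.3419] 0.0211
dot 0.03016541123467578 -150.68503916387365
dot 0.027098241676523138 95.02074084910419
```

```bash
python3 - <<'E'
from marks import *
o=robot.get_obs();p=robot.camera("wrist")
centre(p,o,[(280.8,170.5),(239.5,175.6),(264.2,207.2)],.0173)
ray0=ray(p,(261.4,183.6),.0173,o);print(ray0)
for r in robot.place_of(p,"ring_center"): print(r["at"],r["score"])
E
```

```text
c [0.47560483 0.34606571] [ 108.1777176  -131.71640814  -11.97997455] [0.02167386 0.02158225 0.02159358]
[0.47465204 0.346296   0.0173    ]
[0.4738, 0.346, 0.0106] 0.72
```

Request:
servo_tool:
  rows: [-1, 0.0003, 0.0053, 0, 0, -1, 0, 0, 0.03, -7, -1, 0, 0, 0.035, 0, -1, 0, 0, 0.035, 0, -1, 0, 0, 0.02, 0]

```text
time: 14.28
position: [0.4763, 0.3454, 0.0217]
tool_rot: [0.104, 0.995, -0.001, -0.001]
ft_force: [-0.1, 0.4, -0.5]
grip_width: 0.087
grip_force: 0.0
```

Request:
servo_tool:
  rows: [-1, 0, 0, 0.01, 0, -1, 0, 0, 0, 0, -1, 0, 0, 0, 0]

```text
time: 14.53
position: [0.4777, 0.3466, 0.0146]
tool_rot: [0.103, 0.995, 0.0, 0.0]
ft_force: [-0.2, -0.1, 0.0]
grip_width: 0.0874
grip_force: 0.0
```

```bash
python3 - <<'E'
from h import *
o=robot.get_obs();print(o["position"],o["ft_force"],yaw(o),shift((.4754,.3463,.004),o))
E
```

```text
[0.47765473 0.34659358 0.01461767] [-0.1860453  -0.08875794  0.0113972 ] 78.16806181013077 [ 0.0022 -0.0008  0.0106]
```

Request:
servo_tool:
  rows: [-1, 0.0022, -0.0008, 0.005, 0, -1, 0, 0, 0.0055, 0, -1, 0, 0, 0, 0, 0, 0, 0, 0, 0, 0.3, 0, 0, 0, 0]

```text
time: 14.95
position: [0.4747, 0.3465, 0.0042]
tool_rot: [0.103, 0.995, 0.0, 0.0]
ft_force: [0.2, -0.2, -0.7]
grip_width: 0.0799
grip_force: 0.0
```

Request:
servo_tool:
  rows: [0.8, 0, 0, 0, 0, 1, 0, 0, 0, 0, 1, 0, 0, 0, 0, 1, 0, 0, 0, 0, 1, 0, 0, 0, 0]

```text
time: 15.37
position: [0.4745, 0.3464, 0.0038]
tool_rot: [0.103, 0.995, 0.0, 0.0]
ft_force: [0.6, -0.5, 0.6]
grip_width: 0.0577
grip_force: 25.0
```

Request:
servo_tool:
  rows: [1, 0, 0, 0, 0, 1, 0, 0, 0, 0, 1, 0, 0, 0, 0, 1, 0, 0, -0.015, 0, 1, 0, 0, -0.03, 0]

```text
time: 15.78
position: [0.4715, 0.3448, 0.0456]
tool_rot: [0.103, 0.995, -0.002, -0.004]
ft_force: [0.3, 1.0, -1.1]
grip_width: 0.0579
grip_force: 25.0
```

Request:
servo_tool:
  rows: [1, 0, 0, -0.035, 0, 1, 0, 0, -0.035, 0, 1, 0, 0, -0.035, 0, 1, 0, 0, 0, 0, 1, 0, 0, 0, 0]

```text
time: 16.2
position: [0.4756, 0.3469, 0.1557]
tool_rot: [0.103, 0.995, 0.001, 0.002]
ft_force: [0.2, -0.1, -2.3]
grip_width: 0.0577
grip_force: 25.0
```

```bash
python3 - <<'E'
from marks import *
o=robot.get_obs();p=robot.camera("wrist");print(o["time"],o["position"],o["ft_force"],yaw(o),o["grip_width"],o["q"])
zt=o["position"][2]+.0133
for m in marks(p,o,zt,np.array(o["position"][:2])): print(*m)
u=proj(p,o["position"],o).astype(int);print(u)
save(p,"heldring.png",(u[0]-75,u[1]-90,u[0]+75,u[1]+60),4);print(u[0]-75,u[1]-90)
E
```

```text
16.2 [0.47557749 0.34689851 0.15567792] [ 0.17585658 -0.07527361 -2.25751668] 78.22359991741172 0.057687816054246575 [ 4.40519952e-01  5.60588911e-01  1.59385250e+00 -4.24559427e-05
  9.82294720e-01 -9.24710292e-01]
1516 [248.8 229.1] [0.4631 0.3463] 0.0125
1 [265. 194.] [0.4473 0.3575] 0.0302
1 [275. 194.] [0.4483 0.3621] 0.0312
1 [280. 197.] [0.4503 0.3642] 0.0306
56 [309.  226.5] [0.4678 0.3752] 0.0293
1 [211. 220.] [0.4547 0.3294] 0.0272
102 [217.2 231.9] [0.4613 0.3309] 0.0214
82 [294.2 231.6] [0.4689 0.3677] 0.0218
3 [294. 252.] [0.4796 0.3657] 0.0192
3 [298. 252.] [0.48   0.3676] 0.0212
1 [302. 252.] [0.4804 0.3696] 0.0232
1 [304. 252.] [0.4806 0.3705] 0.0242
3 [309. 252.] [0.4811 0.373 ] 0.0266
2 [312.5 252. ] [0.4815 0.3747] 0.0284
[255 241]
180 151
```

View pics/heldring.png

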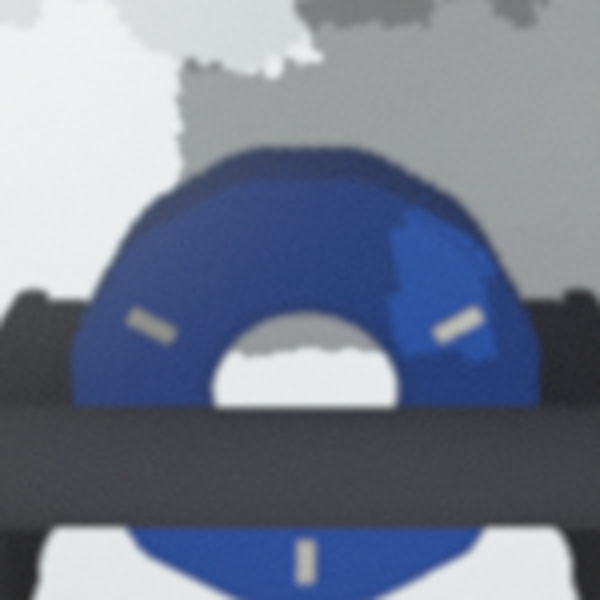

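Ring held square in the fingers, marks at crop (152,326), (458,325), (306,562).

```bash
python3 - <<'E'
from marks import *
o=robot.get_obs();p=robot.camera("wrist")
z=o["position"][2]+.0133
pts=[(180+(u+.5)/4-.5,151+(v+.5)/4-.5) for u,v in((152,326),(458,325),(306,562))]
centre(p,o,pts,z)
M=np.array([ray(p,q,z,o)[:2] for q in pts]);c=M.mean(0);T=R.from_quat(o["tool_rot"]).as_matrix()
off=T.T@np.r_[c-o["position"][:2],0];print("ring in tool",off)
th=np.radians(78.2);
tgt=np.array([.5529,.1616,0])-T@off; tgt[2]=.13;print(tgt,shift(tgt,o))
E
```

```text
c [0.47438685 0.34637848] [-131.68047871  108.42073258  -11.62740789] [0.02158264 0.02158156 0.02161511]
ring in tool [-2.80772115e-04  3.27414013e-04  7.60259015e-09]
[0.5525583 0.1613368 0.13     ] [-0.1146 -0.1649  0.0237]
```

Request:
servo_tool:
  rows: [1, -0.019, -0.027, 0, 0, 1, -0.019, -0.028, 0, 0, 1, -0.019, -0.028, 0, 0, 1, -0.019, -0.027, 0, 0, 1, -0.019, -0.027, 0, 0]

```text
time: 16.72
position: [0.5379, 0.1911, 0.151]
tool_rot: [0.102, 0.995, -0.001, -0.003]
ft_force: [0.9, 0.2, -1.0]
grip_width: 0.0577
grip_force: 25.0
```

Request:
servo_tool:
  rows: [1, -0.0196, -0.0279, 0, 0, 1, 0, 0, 0.01, 2, 1, 0, 0, 0.01, 0, 1, 0, 0, 0, 0, 1, 0, 0, 0, 0]

```text
time: 17.13
position: [0.5506, 0.162, 0.1313]
tool_rot: [0.119, 0.993, -0.0, -0.003]
ft_force: [-0.3, 0.3, -0.9]
grip_width: 0.0575
grip_force: 25.0
```

```bash
python3 - <<'E'
from h import *
for i in range(2):
    o=robot.get_obs();p=robot.camera("wrist");print(o["time"],o["position"],o["ft_force"],yaw(o),o["q"][5],shift((.5526,.1613,.1),o))
E
```

```text
17.1333 [0.55055106 0.16199757 0.13130683] [-0.31463178  0.30874876 -0.86737084] 76.29898119194308 -1.2405105215529586 [-0.0023 -0.0001  0.0313]
17.1833 [0.55131618 0.16233761 0.13221458] [ 0.00886317 -0.12049434 -1.05006311] 76.32506275243115 -1.2403884079153555 [-0.0016 -0.0007  0.0322]
```

Request:
servo_tool:
  rows: [1, -0.0015, -0.0008, 0.01, 0, 1, 0, 0, 0.015, 0, 1, 0, 0, 0.011, 0, 1, 0, 0, 0.003, 0, 1, 0, 0, 0, 0]

```text
time: 17.65
position: [0.5531, 0.1606, 0.0934]
tool_rot: [0.12, 0.993, -0.0, -0.001]
ft_force: [-0.5, -0.7, -2.5]
grip_width: 0.0578
grip_force: 25.0
```

Request:
servo_tool:
  rows: [1, 0, 0, 0, 0, 1, 0, 0, 0, 0, 1, 0, 0, 0, 0]

```text
time: 17.9
position: [0.5548, 0.1604, 0.0953]
tool_rot: [0.12, 0.993, 0.0, 0.001]
ft_force: [0.1, 0.2, -1.4]
grip_width: 0.0576
grip_force: 25.0
```

```bash
python3 - <<'E'
from h import *
o=robot.get_obs();print(o["time"],o["position"],o["ft_force"],o["moment"],yaw(o),shift((.5526,.1613,.082),o))
E
```

```text
17.9 [0.55477321 0.16040141 0.09534378] [ 0.08328213  0.21253536 -1.37344962] [-0.03198648 -0.00311791  0.01507042] 76.22007656632096 [0.0023 0.0003 0.0133]
```

Request:
servo_tool:
  rows: [1, 0.0022, 0.0004, 0.002, 0, 1, 0, 0, 0.002, 0, 1, 0, 0, 0.002, 0, 1, 0, 0, 0.002, 0, 1, 0, 0, 0, 0]

```text
time: 18.32
position: [0.5518, 0.1612, 0.0862]
tool_rot: [0.12, 0.993, -0.0, -0.0]
ft_force: [-1.3, 0.2, -0.8]
grip_width: 0.0575
grip_force: 25.0
```

Request:
servo_tool:
  rows: [1, 0, 0, 0.001, 0, 1, 0, 0, 0.001, 0, 1, 0, 0, 0, 0, 1, 0, 0, 0, 0]

```text
time: 18.65
position: [0.5521, 0.1612, 0.0846]
tool_rot: [0.12, 0.993, -0.0, -0.0]
ft_force: [-0.1, 0.4, -1.3]
grip_width: 0.0574
grip_force: 25.0
```

```bash
python3 - <<'E'
from h import *
o=robot.get_obs();print(o["time"],o["position"],o["ft_force"],o["moment"],yaw(o),shift((.5526,.1613,.082),o))
E
```

```text
18.65 [0.55212604 0.16123053 0.08458379] [-0.05610537  0.42205911 -1.30757154] [-0.00445385  0.02442359  0.00810706] 76.21822209631947 [-0.0004  0.0002  0.0026]
```

Request:
servo_tool:
  rows: [1, -0.0004, 0.0002, 0.001, 0, 1, 0, 0, 0.001, 0, 1, 0, 0, 0.001, 0, 1, 0, 0, 0, 0]

```text
time: 18.98
position: [0.5524, 0.1613, 0.0815]
tool_rot: [0.12, 0.993, -0.0, -0.0]
ft_force: [0.9, 0.6, -1.0]
grip_width: 0.0578
grip_force: 25.0
```

Request:
servo_tool:
  rows: [1, 0, 0, 0.001, 0, 1, 0, 0, 0.001, 0, 1, 0, 0, 0, 0]

```text
time: 19.23
position: [0.5525, 0.1613, 0.0795]
tool_rot: [0.12, 0.993, -0.0, -0.0]
ft_force: [-0.3, 0.3, -0.9]
grip_width: 0.0579
grip_force: 25.0
```

Request:
servo_tool:
  rows: [1, 0, 0, 0.001, 0, 1, 0, 0, 0.0005, 0, 1, 0, 0, 0, 0]

```text
time: 19.48
position: [0.5525, 0.1613, 0.078]
tool_rot: [0.12, 0.993, -0.0, -0.0]
ft_force: [0.2, 0.5, -0.6]
grip_width: 0.0574
grip_force: 25.0
```

Request:
servo_tool:
  rows: [1, 0, 0, 0.001, 0, 1, 0, 0, 0.001, 0, 1, 0, 0, 0, 0]

```text
time: 19.73
position: [0.5525, 0.1613, 0.076]
tool_rot: [0.12, 0.993, -0.0, -0.0]
ft_force: [0.2, -1.1, -1.4]
grip_width: 0.0581
grip_force: 25.0
```

Request:
servo_tool:
  rows: [1, 0, 0, 0.001, 0, 1, 0, 0, 0.0005, 0, 1, 0, 0, 0, 0]

```text
time: 19.98
position: [0.5525, 0.1613, 0.0745]
tool_rot: [0.12, 0.993, -0.0, -0.0]
ft_force: [0.0, 0.1, -1.6]
grip_width: 0.0576
grip_force: 25.0
```

Request:
servo_tool:
  rows: [1, 0, 0, 0.0005, 0, 1, 0, 0, 0.0005, 0, 1, 0, 0, 0, 0]

```text
time: 20.23
position: [0.5527, 0.1614, 0.0738]
tool_rot: [0.12, 0.993, 0.0, 0.0]
ft_force: [0.5, -0.4, -1.3]
grip_width: 0.0575
grip_force: 25.0
```

Request:
servo_tool:
  rows: [1, 0, 0, 0.0007, 0, 1, 0, 0, 0.0007, 0, 1, 0, 0, 0, 0]

```text
time: 20.48
position: [0.5527, 0.1614, 0.0735]
tool_rot: [0.12, 0.993, 0.0, 0.0]
ft_force: [-1.9, 0.1, 7.4]
grip_width: 0.0575
grip_force: 25.0
```

Request:
servo_tool:
  rows: [1, 0, 0, 0.0005, 0, 1, 0, 0, 0.0005, 0, 1, 0, 0, 0, 0]

```text
time: 20.73
position: [0.5527, 0.1614, 0.0734]
tool_rot: [0.12, 0.993, 0.0, 0.0]
ft_force: [-3.4, -1.1, 12.7]
grip_width: 0.0578
grip_force: 25.0
```

Request:
servo_tool:
  rows: [1, 0, 0, 0.0003, 0, 1, 0, 0, 0.0003, 0, 1, 0, 0, 0, 0]

```text
time: 20.98
position: [0.5528, 0.1614, 0.0733]
tool_rot: [0.12, 0.993, 0.0, 0.001]
ft_force: [-5.2, -1.2, 16.4]
grip_width: 0.0576
grip_force: 25.0
```

Request:
servo_tool:
  rows: [1, 0, 0, -0.0015, 0, 1, 0, 0, 0, 4, 1, 0, 0, 0, 4, 1, 0, 0, 0, 0]

```text
time: 21.32
position: [0.5536, 0.1614, 0.0731]
tool_rot: [0.19, 0.982, 0.0, 0.001]
ft_force: [-0.5, 0.1, 5.2]
grip_width: 0.0578
grip_force: 25.0
```

```bash
python3 - <<'E'
from h import *
o=robot.get_obs();print(o["time"],o["position"],o["ft_force"],o["moment"],yaw(o),o["q"][5])
E
```

```text
21.3167 [0.5535859  0.1613852  0.07313665] [-0.52611318  0.13317108  5.20670219] [-0.04135674  0.07970954 -0.1012285 ] 68.1455079172175 -1.0992768561591182
```

Request:
servo_tool:
  rows: [1, 0, 0, 0.0003, 4, 1, 0, 0, 0.0003, 4, 1, 0, 0, 0.0003, 4, 1, 0, 0, 0.0003, 4, 1, 0, 0, 0, 0]

```text
time: 21.73
position: [0.5537, 0.161, 0.072]
tool_rot: [0.324, 0.946, 0.0, 0.001]
ft_force: [-0.3, -1.8, 5.3]
grip_width: 0.0577
grip_force: 25.0
```

```bash
python3 - <<'E'
from h import *
o=robot.get_obs();print(o["time"],o["position"],o["ft_force"],o["moment"],yaw(o),o["q"][5])
E
```

```text
21.7333 [0.55369864 0.16095907 0.07196713] [-0.2756233  -1.79151097  5.30190531] [-0.24658595  0.02442697  0.00924989] 52.19697055968157 -0.8208271458025874
```

Request:
servo_tool:
  rows: [1, 0, 0, 0.0002, 4, 1, 0, 0, 0.0002, 4, 1, 0, 0, 0.0002, 4, 1, 0, 0, 0, 0]

```text
time: 22.07
position: [0.5534, 0.1613, 0.0709]
tool_rot: [0.421, 0.907, 0.0, 0.001]
ft_force: [-0.5, -0.5, 2.8]
grip_width: 0.0578
grip_force: 25.0
```

```bash
cat > s.py <<'E'
from h import *
o=robot.get_obs();print(round(o["time"],2),o["position"],o["ft_force"],o["moment"],yaw(o),o["q"][5],o["grip_width"])
E
python3 s.py
```

```text
22.07 [0.55338481 0.16125418 0.07087213] [-0.45293562 -0.53935335  2.82149611] [-0.07836062 -0.01959229  0.00923245] 40.24686519877852 -0.6123530914230374 0.05781289850912357
```

Request:
servo_tool:
  rows: [1, 0, 0, 0.0003, 4, 1, 0, 0, 0.0002, 4, 1, 0, 0, 0.0002, 4, 1, 0, 0, 0, 0]

```text
time: 22.4
position: [0.5535, 0.1611, 0.0707]
tool_rot: [0.513, 0.858, 0.0, 0.001]
ft_force: [-0.1, -2.0, 7.5]
grip_width: 0.0578
grip_force: 25.0
```

```bash
python3 s.py
```

```text
22.4 [0.55346336 0.16113333 0.07072229] [-0.1401505  -1.98566402  7.50971293] [-0.28910743  0.11445586  0.01004908] 28.293261878842607 -0.4034485537109725 0.05779594327036714
```

Request:
servo_tool:
  rows: [1, 0, 0, -0.0004, 4, 1, 0, 0, 0, 4, 1, 0, 0, 0, 0]

```text
time: 22.65
position: [0.5533, 0.1612, 0.0708]
tool_rot: [0.572, 0.821, 0.0, 0.001]
ft_force: [0.4, -0.6, 5.4]
grip_width: 0.0571
grip_force: 25.0
```

```bash
python3 s.py
```

```text
22.65 [0.55333099 0.16123184 0.07080727] [ 0.41443089 -0.59244622  5.4477033 ] [-0.2218488   0.05801586 -0.00859393] 20.276987183006685 -0.26373822003067343 0.05711637792092342
```

Request:
servo_tool:
  rows: [1, 0, 0, 0, 4, 1, 0, 0, 0, 4, 1, 0, 0, 0, 0]

```text
time: 22.9
position: [0.5533, 0.1612, 0.0708]
tool_rot: [0.627, 0.779, 0.0, 0.001]
ft_force: [-0.4, -1.4, 5.1]
grip_width: 0.0575
grip_force: 25.0
```

```bash
python3 s.py
```

```text
22.9 [0.55325506 0.1611531  0.07081541] [-0.37222306 -1.42634746  5.09510704] [-0.26854615  0.06813949 -0.03566052] 12.28694173950636 -0.12416142369867136 0.05754095297660479
```

Request:
servo_tool:
  rows: [1, 0, 0, 0, 3, 1, 0, 0, 0, 3, 1, 0, 0, 0, 0]

```text
time: 23.15
position: [0.5533, 0.1612, 0.0708]
tool_rot: [0.667, 0.745, 0.0, 0.001]
ft_force: [-0.5, -2.2, 6.0]
grip_width: 0.0578
grip_force: 25.0
```

```bash
python3 s.py
```

```text
23.15 [0.55325351 0.16119712 0.07082421] [-0.47636069 -2.24352419  5.97902476] [-0.29546289  0.11589707 -0.0636706 ] 6.314094333987918 -0.020032797488692477 0.057807593872926236
```

Request:
servo_tool:
  rows: [1, 0, 0, 0, 3, 1, 0, 0, 0, 3, 1, 0, 0, 0, 0]

```text
time: 23.4
position: [0.5532, 0.1611, 0.0708]
tool_rot: [0.705, 0.709, 0.0, 0.001]
ft_force: [-0.8, -0.4, 6.0]
grip_width: 0.0578
grip_force: 25.0
```

```bash
python3 s.py
```

```text
23.4 [0.55315477 0.1611339  0.07077798] [-0.7841061  -0.43112787  5.99053801] [-0.30428946  0.1185252  -0.05957918] 0.3240717163133864 0.08463646021969329 0.057760134827275864
```

Request:
servo_tool:
  rows: [1, 0, 0, 0, 3, 1, 0, 0, 0, 3]

```text
time: 23.57
position: [0.5529, 0.161, 0.0706]
tool_rot: [0.741, 0.671, 0.0, 0.001]
ft_force: [0.3, -1.8, 4.8]
grip_width: 0.0575
grip_force: 25.0
```

```bash
python3 s.py
```

```text
23.57 [0.55291057 0.16099091 0.070637  ] [ 0.27021312 -1.84713804  4.79562318] [-0.34396658  0.12486917  0.10634301] -5.670303809310256 0.1896158801217495 0.05745529071236764
```

Request:
servo_tool:
  rows: [1, 0, 0, 0, 3, 1, 0, 0, 0, 3]

```text
time: 23.73
position: [0.5528, 0.1609, 0.0704]
tool_rot: [0.775, 0.632, -0.0, 0.001]
ft_force: [-0.6, -1.1, 3.0]
grip_width: 0.0579
grip_force: 25.0
```

```bash
python3 s.py
```

```text
23.73 [0.55278442 0.16091007 0.07039504] [-0.56913133 -1.14203738  2.97689179] [-0.43080675  0.07096033  0.28848383] -11.629924974740215 0.2939662883337442 0.057894581482216434
```

Request:
servo_tool:
  rows: [1, 0, 0, 0, 2.5]

```text
time: 23.82
position: [0.5528, 0.1609, 0.0703]
tool_rot: [0.789, 0.615, -0.0, 0.001]
ft_force: [0.5, -1.9, 2.7]
grip_width: 0.0578
grip_force: 25.0
```

```bash
python3 s.py
```

```text
23.82 [0.55278467 0.16087805 0.07031154] [ 0.5206668  -1.87948984  2.71542515] [-0.40132695  0.09346998  0.36640968] -14.105325045358676 0.33725710804142456 0.05779532676037713
```

Torque has risen to about 0.37 N·m, roughly 15 N of clamp by estimate, about 10° past the bite, so I stop. Now release and withdraw.

Request:
servo_tool:
  rows: [1, 0, 0, 0, 0, 0.3, 0, 0, 0, 0, 0, 0, 0, 0, 0, -0.5, 0, 0, 0, 0, -1, 0, 0, 0, 0]

```text
time: 24.23
position: [0.5522, 0.1618, 0.0697]
tool_rot: [0.789, 0.614, -0.0, -0.001]
ft_force: [0.7, 0.2, -0.4]
grip_width: 0.0646
grip_force: 0.0
```

Request:
servo_tool:
  rows: [-1, 0, 0, 0, 0, -1, 0, 0, 0, 0, -1, 0, 0, 0, 0, -1, 0, 0, -0.01, 0, -1, 0, 0, -0.02, 0]

```text
time: 24.65
position: [0.5506, 0.1612, 0.0986]
tool_rot: [0.79, 0.614, -0.002, -0.002]
ft_force: [0.4, -0.5, 0.8]
grip_width: 0.0859
grip_force: 0.0
```

Request:
servo_tool:
  rows: [-1, 0, 0, -0.035, 0, -1, 0, 0, -0.035, 0, -1, 0, 0, -0.035, 0, -1, 0, 0, 0, 0, -1, 0, 0, 0, 0]

```text
time: 25.07
position: [0.5542, 0.1617, 0.2083]
tool_rot: [0.789, 0.614, 0.003, 0.002]
ft_force: [-0.7, 0.3, 0.1]
grip_width: 0.0874
grip_force: 0.0
```

```bash
python3 s.py; python3 - <<'E'
from h import *
o=robot.get_obs();p=robot.camera("wrist")
u=proj(p,(.5529,.1616,.085),o).astype(int);print(u)
save(p,"final.png",(u[0]-75,u[1]-75,u[0]+75,u[1]+75),4)
E
```

```text
25.07 [0.55420642 0.16167427 0.20829945] [-0.65255566  0.33075108  0.10930821] [-0.11549617  0.11514998  0.01518239] -14.26825744770819 0.3392593951055705 0.0873720097986001
[253 188]
```

View pics/final.png

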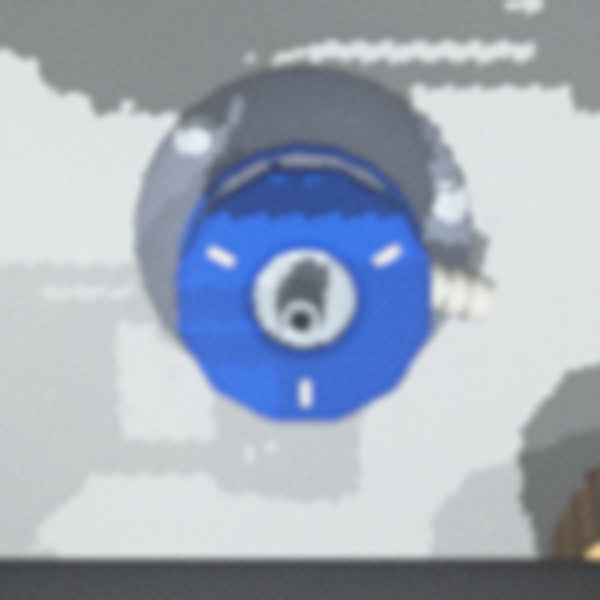

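The ring sits level round the nipple, its marks at (222,256), (386,256) and (305,392), still at the angle where I let go, so it hasn't sprung back. I hand in.

```bash
python3 -c "
from rig import robot
print(robot.hand_in())"
```

```text
the job is handed in; nothing more can be done
None
```

I handed the job in with the disc down on the gasket and the ring screwed on to about 10° past the bite (estimated clamp about 15 N); the arm is clear, about 25 s of the 64 s were used, and no verdict came back.

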